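Draw the ticket pad out of its holder and date-stamp it

ROBOT

A 6-joint arm with a two-finger parallel gripper is mounted at the origin on a cart in front of the work surface, level with it; the furniture and walls round the work are solid. World frame = base frame: x ahead of the robot, y to its left, z up, the work surface at z = 0. Lengths are in m, angles in rad, forces in N, time in s.
With the tool pointing down it reaches from about 0.4 to 0.825 m from the base axis. Payload 7 kg.
Tool frame: the origin (TCP) lies midway between the tips of the shut fingers; the grasp point (between the pads) lies env.pinch_z behind it (env.pinch_z is the distance from the TCP to the grasp point, in m); z points along the fingers, y is the line along which they close (so a half turn about z gives the same grasp; the last joint's range is limited). The gripper opens to 88 mm and grips with 3 to 60 N. Pads are 19 mm wide; open, the fingers measure 130 mm over their backs; the gripper's body (78 mm by 193 mm) begins 47 mm behind the grasp point.
Start: joints at [1.396, 0.359, 0.012, 0, -1.224, -0.288], TCP at [0.301, 0.604, 0.227] pointing down, gripper open.
Joint ranges: [-3.07, 3.07], [-1.43, 2.12], [-1.02, 1.25], [-3.03, 1.67], [-3.05, -0], [-3.03, 3.03]. Speed limits (rad/s): [2.39, 2.39, 3.01, 3.14, 3.14, 3.14].

INTERFACE

Orientations are given as a rotation vector (axis times angle).
In Python, from cell import status, vision, env gives the robot as it stands.
- The arm moves only by the tool step_arm, never from a script. Its argument "deltas" is a list of rows, each a list of 7 numbers: the shift along the world's x, y, z in mm, then the turn, a rotation vector about the world's x, y, z in rad, then the finger opening in mm, from 0 to 87.6. In form: [[tx, ty, tz, ax, ay, az, gripper], ...]. A call has 1 to 12 rows; each row shifts and turns the commanded pose from where the row before left it; what a row does not reach is not made up. A row lasts 1/8 s, in which the tool goes at most 62.5 mm and 10.7 degrees, less where a joint would pass 70% of its speed; a pose out of reach is approached as far as the arm can. A call with a gripper value outside its range is refused whole. The fingers move at their own pace and stop on an object; "newtons" is the grip in N (left out, the last holds). Time passes only in rows, so rows that do not move let the fingers close. It gives the time, the measured TCP pose, the force, the opening and the grip force at its end, in the units of the state.
- status.get_state(): the state, without advancing time (a new reading comes with each control period).
- vision.capture(name): name is "scene" or "top" or "wrist"; returns the picture (384x512x3 uint8, blue, green, red); there is no depth.
- vision.camera_params(name): a dict with "fx", "fy", "cx", "cy" (pixels), "rvec" (rotation vector, rad) and "tvec" (3), from world to camera coordinates, as OpenCV has them; the wrist camera has in their place "mount" (4x4, takes a point from camera to tool coordinates, whose origin is the TCP and whose axes are the flange's). Camera axes: x right, y down, z forward; pixel columns grow to the right and rows downward; lengths in m; the calibration is good to about 2 mm. A picture is of the moment at which its call begins: read the wrist's pose just before it. camera_params takes no time and is no camera call.
- env.close_job(): hands the job in; it is judged then, once.
Trained networks look in the newest picture that a camera, given by its name, has taken for a name from the list of things; names that differ only in an ending like _2 or _b are one class to them, and where a whole thing is asked for, a point or a joint stands for the part that bears it (a point fixed in the world has none). Each returns a list of dicts, best first, with "conf" (0 to 1); they miss things now and then, are a little off and sometimes report something else, mostly with a low value. They report only what shows in the picture. A call takes as long as a camera call. They do not tell look-alikes from the thing itself.
- vision.masks_of(camera, thing): "mask" (384x512 bool, what is visible of it) and "point" ([column, row] in pixels, amid what is visible of it).
The state is a dict: "clock": time; "qpos": joint angles; "dq": joint speeds; "joint_efforts": joint torques, N m; "tcp_pos": TCP position; "eef_rot": TCP orientation; "wrist_force": force on the tool from outside, world axes, zero at the start; "torque": the same for the moment, N m; "width": opening from 0.0 (shut) to 1.0 (fully open); "gripper_force": force on a finger pad.
Only numpy, scipy, OpenCV 4.12 (cv2) and the standard library are available. Lean on these libraries where they do the work, as an engineer would, in place of code of your own. Each camera call takes 0.05 s, during which the arm holds its last target. There are 200 camera calls.

TASK

Slide the ticket pad out from under the hood of its holder, keeping it flat in the tray, until it rests against the low lip at the front. Then press the date stamp, upright, firmly down on the middle of the pad, and stand it back upright on the bare desk beside the holder. Leave the pad against the lip and do not disturb the coin rolls.

Things in the scene. Friction and masses are not known exactly. Their poses are not given: they have to be found in the camera images.
- ticket_holder: Grey steel tray, 177 x 74 mm, fixed to the desk. Origin on the desk under the tray; x runs along the tray from the front lip (towards the robot) to the back wall (inner face at x = +82 mm), y across, z up. Floor 6 mm above the desk, smooth (friction with the pad about 0.2); two side rails, 62 mm apart inside, 6 mm thick, tops 14 mm above the desk.
- lip (a point): Middle of the top inner edge of the holder's front lip: x = -85 mm, z = 11 mm in the holder's frame. The lip is 6 mm thick and stands 5 mm above the tray's floor, so the pad's top is 4 mm higher than the lip. A pad against the lip has its centre at x = -39 mm in the holder's frame and is wholly clear of the hood.
- ticket_pad: Teal banded pad of tickets, 55 x 92 x 9 mm, about 60 g, flat in the tray between the rails, its rear under the hood; at first the front 37 to 49 mm shows. Origin: centre of its underside; y is the 92 mm length, along the tray (+y to the front lip), z up. Its top is 15 mm above the desk, 1 mm above the rails, so the sides cannot be gripped: press on what shows and draw it.
- date_stamp: Self-inking hand stamp standing on the desk: red grip on a black body, 30 x 46 x 74 mm, about 85 g, rigid. Origin: centre of its underside (the printing face), z up, x across the 30 mm side, y across the 46 mm side. The red grip is the top 34 mm (z = 40 to 74 mm), 28 mm in x by 44 mm in y at its base; grasp it across x.
- coin_roll: Paper-wrapped coin roll standing on the desk, brown with a red band, 26 mm across, 52 mm tall, 150 g. Origin at the centre of its underside. It and the stamp stand 10 cm or more apart to the left of the holder; which of the two is nearer the robot varies.
- coin_roll_b: A like brown coin roll, standing further back at the left; origin at the centre of its underside.
- coin_roll_c: A like coin roll, blue-grey, beside the former; origin at the centre of its underside.
- hood_edge (a point): Middle of the hood's front edge, top: x = +21 mm, z = 25.5 mm in the holder's frame. The hood covers the whole width of the tray from here back to x = +86 mm; its underside is 22.5 mm above the desk.
Mind the look-alikes: they are no part of the job. Leave any brown or red look-alike of the ticket_pad alone.

How it is judged:
On the way, in this order (a step that is already met when the one before it is completed fails the run):
1. the ticket pad has been slid out and lies flat in the tray against the front lip (x of ticket_pad in the frame of ticket_holder below -0.034 m and z of ticket_pad in the frame of ticket_holder below 0.009 m and angle between ticket_pad's own z axis and vertical below 0.06 rad), for 0.2 s.
2. the date stamp is pressed upright on the middle of the pad (all of step 1 and contact force between date_stamp and ticket_pad above 2.5 N and horizontal distance between date_stamp and ticket_pad below 0.012 m and angle between date_stamp's own z axis and vertical below 0.12 rad), for 0.2 s.
At the end, for the whole second after the job is handed in: The ticket pad lies flat in the tray with its front edge against the lip (gap under 5 mm), and the date stamp stands upright (within 4 degrees), at rest, on the bare desk (its foot within 4 mm of the desk's height) (all of step 1 and angle between date_stamp's own z axis and vertical below 0.08 rad and height (world z) of date_stamp below 0.004 m and linear speed of each of date_stamp, ticket_pad below 0.01 m/s); the robot touches nothing.
It fails at once if the ticket pad is lifted out of the tray or tipped (raised more than 12 mm or tilted more than 15 degrees) (z of ticket_pad in the frame of ticket_holder above 0.018 m or angle between ticket_pad's own z axis and vertical above 0.26 rad).
It fails at once if the date stamp is knocked over (tilted more than 45 degrees) (angle between date_stamp's own z axis and vertical above 0.785 rad).
It fails at once if a coin roll is knocked over or moved more than 25 mm (distance of any of coin_roll, coin_roll_b, coin_roll_c from where it was at the start of the episode above 0.025 m or angle between any of coin_roll, coin_roll_b, coin_roll_c's own z axis and vertical above 0.5 rad).
It also fails if it takes over 64 s, if anything falls off the work surface, if the arm or the gripper's body presses on something with over 40 N, if the wrist force passes 120 N, or if a joint passes its speed limit or range.

## Working session

There is one attempt and no reset: what is moved stays moved. The work goes in short steps, Python scripts to look and compute and a tool call to move; the robot and the scene stay as the last step left them, time stands still between calls to the robot, and variables do not carry over. Pictures are saved under pics/ and viewed, at most 10 in all, crops included, and the job is handed in when it is done.

Besides the shell and the picture viewer there is one more tool, called after "Call:" as name(argument=value, ...), one argument or row to a line, values as JSON. step_arm: Moves the arm, as the interface text tells. Its arguments: {"type":"object","properties":{"deltas":{"type":"array","items":{"type":"array","items":{"type":"number"}}},"newtons":{"type":"number"}},"required":["deltas"]}

```bash
mkdir -p pics
cat > h.py <<'E'
import numpy as np, cv2
from scipy.spatial.transform import Rotation as R
from cell import status, vision, env
def ray(cam,px,st=None):
    p=vision.camera_params(cam); d=np.array([(px[0]-p['cx'])/p['fx'],(px[1]-p['cy'])/p['fy'],1.])
    if cam=='wrist':
        M=np.array(p['mount']); Rt=R.from_rotvec(st['eef_rot']).as_matrix()
        return Rt@M[:3,3]+np.array(st['tcp_pos']), Rt@M[:3,:3]@d
    Rc=R.from_rotvec(np.ravel(p['rvec'])).as_matrix(); t=np.ravel(p['tvec'])
    return -Rc.T@t, Rc.T@d
def at(cam,px,z,st=None):
    o,d=ray(cam,px,st); return o+d*(z-o[2])/d[2]
E
python3 - <<'E'
from h import *
print(status.get_state(), env.pinch_z)
a=vision.capture('scene'); b=vision.capture('top')
cv2.imwrite('pics/top.png',cv2.resize(b,(800,600))); cv2.imwrite('pics/scene.png',a)
for n,z in [('ticket_holder',.014),('ticket_pad',.015),('date_stamp',.074),('coin_roll',.052)]:
    for m in vision.masks_of('top',n):
        u=m['mask'].astype(np.uint8); r=cv2.minAreaRect(cv2.findNonZero(u)); 
        print(n,round(m['conf'],2),m['point'],u.sum(),at('top',m['point'],z).round(4),[at('top',q,z)[:2].round(4).tolist() for q in cv2.boxPoints(r)])
E
```

```text
{'clock': 0.0, 'qpos': array([ 1.39608520e+00,  3.59377330e-01,  1.10452276e-02, -3.43972263e-04,
       -1.22407311e+00, -2.88134114e-01]), 'dq': array([ 0.00018247, -0.00096403, -0.00102949, -0.00140104, -0.00154352,
        0.00226441]), 'joint_efforts': array([ 2.61191781e-05, -5.82717204e+01,  2.93038023e+01,  6.99697495e+00,
        6.69153917e-03, -1.56133833e-04]), 'tcp_pos': array([0.3011723 , 0.6035415 , 0.22562403]), 'eef_rot': array([ 3.05621767e+00, -7.20369770e-01, -3.63757971e-04]), 'wrist_force': array([-0.11388096, -0.91491403, -0.30720905]), 'torque': array([-0.03761145,  0.08693953, -0.04577716]), 'gripper_force': 0.0, 'width': 0.9998089622596019} 0.0188
ticket_holder 0.92 [298.4, 192.5] 1863 [0.528  0.1493 0.014 ] [[0.6212, 0.2138], [0.6413, 0.1387], [0.4684, 0.0942], [0.4485, 0.1683]]
ticket_pad 0.91 [294.1, 183.9] 382 [0.5488 0.1601 0.015 ] [[0.5615, 0.1858], [0.5761, 0.1313], [0.5347, 0.1206], [0.5201, 0.1749]]
ticket_pad 0.84 [314.8, 270.1] 897 [0.3414 0.1079 0.015 ] [[0.3485, 0.1653], [0.3912, 0.1287], [0.3304, 0.0566], [0.288, 0.0931]]
ticket_pad 0.56 [254.6, 264.2] 802 [0.3524 0.2532 0.015 ] [[0.3784, 0.2964], [0.3801, 0.2116], [0.3275, 0.2107], [0.3257, 0.2953]]
date_stamp 0.65 [212.4, 179.7] 234 [0.5503 0.3519 0.074 ] [[0.5519, 0.3838], [0.5761, 0.3724], [0.5546, 0.3276], [0.5305, 0.3389]]
coin_roll 0.63 [212.5, 242.1] 113 [0.4064 0.3512 0.052 ] [[0.4136, 0.3703], [0.4271, 0.3445], [0.4069, 0.3337], [0.3935, 0.3595]]
coin_roll 0.58 [198.9, 128.3] 147 [0.6749 0.3908 0.052 ] [[0.6852, 0.398], [0.6855, 0.3693], [0.6518, 0.3684], [0.6514, 0.397]]
coin_roll 0.36 [300.3, 195.2] 1777 [0.5193 0.1481 0.052 ] [[0.6165, 0.2153], [0.6363, 0.1461], [0.4697, 0.1001], [0.4501, 0.1683]]
```

View pics/top.png

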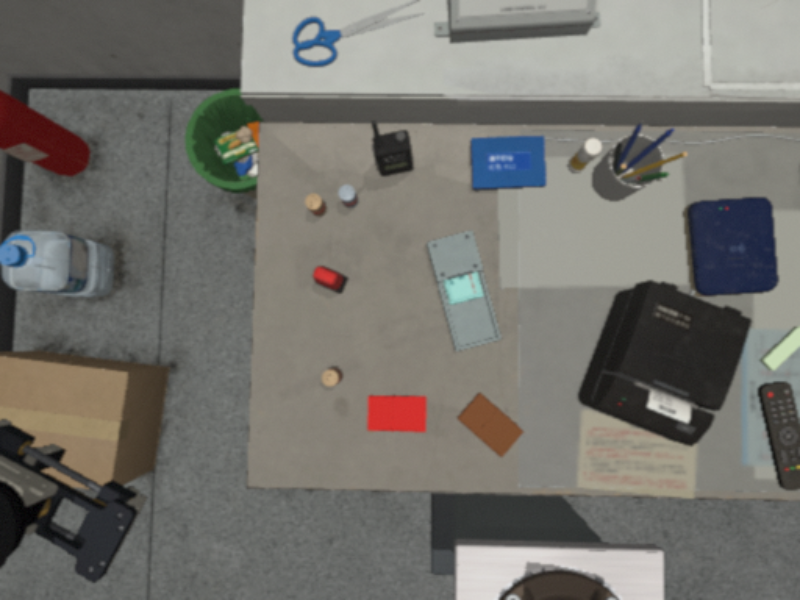

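View pics/scene.png

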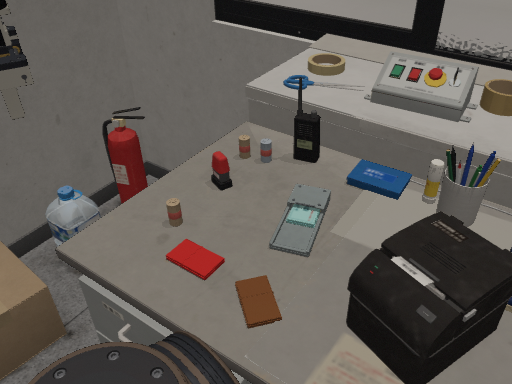

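The top view shows the holder at (465,290) with the teal pad in it and the red stamp at (330,278). The rolls are at (315,203), (347,194) and (331,377), and the red and brown decoys lie at the front. Next I move over the holder for a close look.

Call:
step_arm(
  deltas=[
    [22,-50,2,0,0,0.08,0],
    [22,-50,2,0,0,0.08,0],
    [22,-50,2,0,0,0.08,0],
    [22,-50,2,0,0,0.08,0],
    [22,-50,2,0,0,0.08,0],
    [22,-50,2,0,0,0.08,0],
    [22,-50,2,0,0,0.08,0],
    [22,-50,2,0,0,0.08,0],
    [22,-50,2,0,0,0.08,0],
    [0,0,0,0,0,0,0],
    [0,0,0,0,0,0,0],
  ],
  newtons=20,
)

```text
clock: 1.68
tcp_pos: [0.4994, 0.1538, 0.2446]
eef_rot: [-3.116, -0.4, -0.0]
wrist_force: [0.1, -0.5, 0.9]
width: 0.005
gripper_force: 0.0
```

Run:
```python
from h import *
st=status.get_state(); print(st['clock'],st['tcp_pos'],st['eef_rot'],st['qpos'],st['wrist_force'],st['width'])
print(np.array(vision.camera_params('wrist')['mount']).round(3))
a=vision.capture('wrist'); cv2.imwrite('pics/w1.png',a)
for n,z in [('ticket_holder',.014),('ticket_pad',.015),('hood_edge',.0255),('date_stamp',.074)]:
    for m in vision.masks_of('wrist',n):
        u=m['mask'].astype(np.uint8); r=cv2.minAreaRect(cv2.findNonZero(u)); b=cv2.boxPoints(r)
        print(n,round(m['conf'],2),m['point'],u.sum(),at('wrist',m['point'],z,st).round(4),b.round().tolist(),[at('wrist',q,z,st)[:2].round(4).tolist() for q in b])
```

```text
1.675 [0.49938272 0.15375881 0.24455537] [-3.11575080e+00 -4.00291258e-01 -9.17628642e-05] [ 6.74410830e-01  9.44737262e-02 -2.92806395e-01 -1.82820983e-04
 -1.18334482e+00  1.15200162e+00] [ 0.14645587 -0.46140278  0.94416262] 0.004965458705980619
[[-0.001 -0.961 -0.275  0.075]
 [ 1.    -0.001 -0.001  0.001]
 [ 0.001 -0.275  0.961 -0.158]
 [ 0.     0.     0.     1.   ]]
ticket_holder 0.98 [272.3, 104.5] 9149 [0.5681 0.1576 0.014 ] [[234.0, 39.0], [306.0, 39.0], [306.0, 202.0], [234.0, 202.0]] [[0.6218, 0.2136], [0.6407, 0.1408], [0.4702, 0.0897], [0.4487, 0.1724]]
ticket_pad 0.7 [267.3, 124.0] 1671 [0.5465 0.1576 0.015 ] [[247.0, 106.0], [296.0, 106.0], [296.0, 141.0], [247.0, 141.0]] [[0.5596, 0.1841], [0.5731, 0.1321], [0.5365, 0.1215], [0.5226, 0.1748]]
ticket_pad 0.68 [123.5, 235.3] 222 [0.3738 0.2929 0.015 ] [[110.0, 240.0], [130.0, 221.0], [139.0, 231.0], [119.0, 250.0]] [[0.3629, 0.308], [0.3937, 0.288], [0.3842, 0.2755], [0.353, 0.2955]]
ticket_pad 0.36 [270.0, 104.6] 9240 [0.5674 0.1601 0.015 ] [[234.0, 40.0], [306.0, 37.0], [312.0, 201.0], [240.0, 203.0]] [[0.6206, 0.2134], [0.642, 0.1414], [0.4739, 0.0836], [0.4492, 0.1653]]
hood_edge 0.88 [272.2, 105.7] 9284 [0.567  0.1578 0.0255] [[233.0, 40.0], [307.0, 39.0], [310.0, 202.0], [236.0, 203.0]] [[0.619, 0.2135], [0.6392, 0.1412], [0.4745, 0.0881], [0.4514, 0.1702]]
date_stamp 0.79 [69.7, 60.2] 2446 [0.56   0.3457 0.074 ] [[30.0, 53.0], [51.0, 21.0], [117.0, 65.0], [95.0, 97.0]] [[0.557, 0.3809], [0.5882, 0.3647], [0.567, 0.3042], [0.5341, 0.3195]]
```

View pics/w1.png

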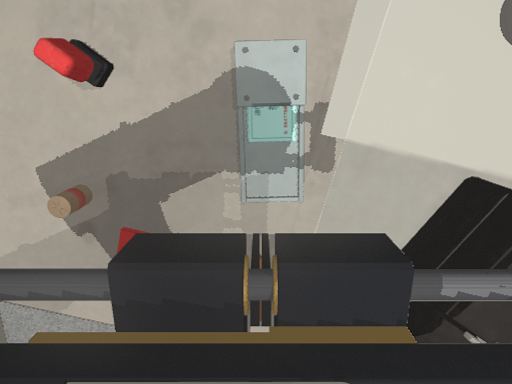

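The wrist view shows the exposed pad at columns 247–296, rows 106–141, and the hood's front edge at about row 105. The tool yaw (14.6°) matches the tray. The pad's front is at about holder x=-18 mm, so it needs to travel about 67 mm. I press at around (0.543, 0.153).

Call:
step_arm(
  deltas=[
    [11,0,-45,0,0,0,0],
    [11,0,-45,0,0,0,0],
    [11,0,-45,0,0,0,0],
    [11,0,-40,0,0,0,0],
    [0,0,-20,0,0,0,0],
    [0,0,-8,0,0,0,0],
    [0,0,-6,0,0,0,0],
    [0,0,-4,0,0,0,0],
    [0,0,0,0,0,0,0],
  ],
)

```text
clock: 3.05
tcp_pos: [0.5435, 0.1542, 0.032]
eef_rot: [-3.115, -0.403, -0.001]
wrist_force: [-0.9, 0.0, -0.5]
width: 0.004
gripper_force: 0.0
```

Call:
step_arm(
  deltas=[
    [0,0,-8,0,0,0,0],
    [0,0,-5,0,0,0,0],
    [0,0,-3,0,0,0,0],
    [0,0,0,0,0,0,0],
  ],
)

```text
clock: 3.55
tcp_pos: [0.5434, 0.1539, 0.0154]
eef_rot: [3.115, 0.403, -0.0]
wrist_force: [-0.1, 0.5, -0.6]
width: 0.003
gripper_force: 0.0
```

Call:
step_arm(
  deltas=[
    [0,0,-1,0,0,0,0],
    [0,0,0,0,0,0,0],
  ],
)

```text
clock: 3.8
tcp_pos: [0.5435, 0.154, 0.0151]
eef_rot: [-3.116, -0.403, -0.001]
wrist_force: [-2.6, -0.5, 6.3]
width: 0.007
gripper_force: 3.0
```

Call:
step_arm(
  deltas=[
    [-5,-1.3,0,0,0,0,0],
    [-5,-1.3,0,0,0,0,0],
    [-5,-1.3,0,0,0,0,0],
    [-5,-1.3,0,0,0,0,0],
  ],
)

```text
clock: 4.3
tcp_pos: [0.5238, 0.1491, 0.0151]
eef_rot: [-3.115, -0.403, -0.003]
wrist_force: [1.6, 0.4, 4.4]
width: 0.003
gripper_force: 2.7
```

```bash
cat > pad.py <<'E'
from h import *
st=status.get_state()
vision.capture('top')
u=np.array([.9677,.252]); O=np.array([.546,.1535])
for m in vision.masks_of('top','ticket_pad'):
    c=at('top',m['point'],.015)[:2]
    if m['conf']<.3 or np.linalg.norm(c-[.5,.145])>.1: continue
    P=cv2.findNonZero(m['mask'].astype(np.uint8))[:,0]
    s=[(at('top',q,.015)[:2]-O)@u for q in P]
    print(round(m['conf'],2),len(P),c.round(4),np.percentile(s,[1,50,99]).round(4))
print(st['clock'],st['tcp_pos'],st['wrist_force'])
E
python3 pad.py
```

```text
4.3 [0.52378682 0.1491133  0.01509566] [1.61844467 0.36085794 4.3791631 ]
```

Call:
step_arm(
  deltas=[
    [-6,-1.6,-0.2,0,0,0,0],
    [-6,-1.6,0,0,0,0,0],
    [-6,-1.6,0,0,0,0,0],
    [-6,-1.6,0,0,0,0,0],
    [-6,-1.6,0,0,0,0,0],
    [-6,-1.6,0,0,0,0,0],
  ],
)

```text
clock: 5.15
tcp_pos: [0.4881, 0.1398, 0.0151]
eef_rot: [-3.115, -0.404, -0.004]
wrist_force: [1.9, 0.5, 6.8]
width: 0.006
gripper_force: 3.2
```

Run:
```python
from h import *
st=status.get_state(); print(st['tcp_pos'],st['wrist_force'])
a=vision.capture('scene'); cv2.imwrite('pics/s2.png',cv2.resize(a[150:290,220:380],None,fx=4,fy=4))
```

```text
[0.4881156  0.13977512 0.01509031] [1.87115014 0.45049197 6.80232528]
```

View pics/s2.png

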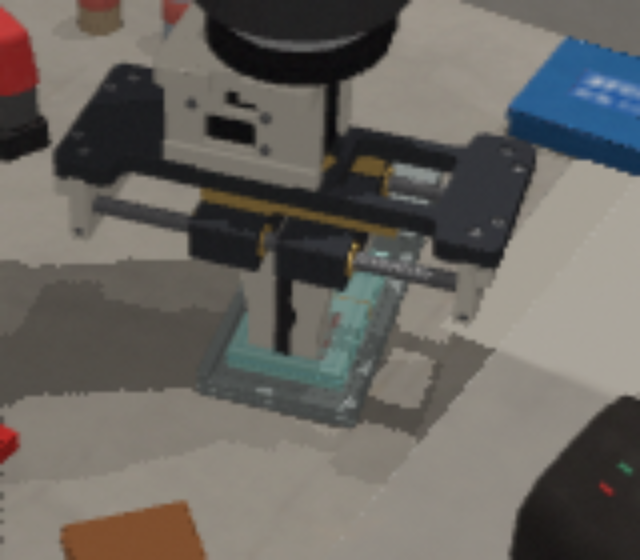

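The crop shows the pad following the fingers, with its front edge at (285,370) close to the lip at (275,400).

Call:
step_arm(
  deltas=[
    [-3,-0.8,0,0,0,0,0],
    [-2,-0.5,0,0,0,0,0],
    [-2,-0.5,0,0,0,0,0],
    [0,0,0,0,0,0,0],
  ],
)

```text
clock: 5.7
tcp_pos: [0.481, 0.1379, 0.0151]
eef_rot: [-3.115, -0.404, -0.003]
wrist_force: [1.2, 1.2, 8.3]
width: 0.008
gripper_force: 3.8
```

Call:
step_arm(
  deltas=[
    [-2,-0.5,0,0,0,0,0],
    [-1.5,-0.4,0,0,0,0,0],
    [0,0,0,0,0,0,0],
  ],
)

```text
clock: 6.08
tcp_pos: [0.4778, 0.1372, 0.0151]
eef_rot: [-3.114, -0.404, -0.004]
wrist_force: [2.8, 1.0, 6.4]
width: 0.004
gripper_force: 3.1
```

Call:
step_arm(
  deltas=[
    [-2,-0.5,0,0,0,0,0],
    [-2,-0.5,0,0,0,0,0],
    [0,0,0,0,0,0,0],
  ],
)

```text
clock: 6.45
tcp_pos: [0.4739, 0.1363, 0.0151]
eef_rot: [-3.114, -0.404, -0.004]
wrist_force: [2.9, 1.0, 6.8]
width: 0.009
gripper_force: 3.0
```

Call:
step_arm(
  deltas=[
    [0,0,10,0,0,0,0],
    [0,0,50,0,0,0,20],
    [5,5,50,0,0,0,60],
    [5,5,50,0,0,0,60],
    [5,0,50,0,0,0,60],
    [0,0,0,0,0,0,60],
    [0,0,0,0,0,0,60],
  ],
)

```text
clock: 7.32
tcp_pos: [0.4867, 0.145, 0.2238]
eef_rot: [-3.116, -0.402, 0.003]
wrist_force: [0.2, -0.4, -0.0]
width: 0.623
gripper_force: 0.0
```

Run:
```python
from h import *
st=status.get_state(); print(st['clock'],st['tcp_pos'],st['eef_rot'],st['wrist_force'],st['width'])
a=vision.capture('wrist'); cv2.imwrite('pics/w2.png',cv2.resize(a[:250,0:340],None,fx=2.3,fy=2.3,interpolation=cv2.INTER_CUBIC))
for n,z in [('ticket_holder',.014),('ticket_pad',.015),('date_stamp',.074)]:
    for m in vision.masks_of('wrist',n):
        u=m['mask'].astype(np.uint8); r=cv2.minAreaRect(cv2.findNonZero(u)); b=cv2.boxPoints(r)
        print(n,round(m['conf'],2),m['point'],u.sum(),at('wrist',m['point'],z,st).round(4),b.round().tolist(),[at('wrist',q,z,st)[:2].round(4).tolist() for q in b])
```

```text
7.325 [0.48665071 0.14495887 0.22377138] [-3.11568073e+00 -4.02216056e-01  2.55340721e-03] [ 0.1912101  -0.42809522 -0.02058155] 0.6225439837570813
ticket_holder 0.73 [267.7, 72.8] 8624 [0.584  0.1622 0.014 ] [[226.0, 19.0], [305.0, 17.0], [309.0, 194.0], [231.0, 196.0]] [[0.6215, 0.2142], [0.6426, 0.1409], [0.4723, 0.0842], [0.4477, 0.1684]]
ticket_pad 0.95 [263.0, 148.0] 4311 [0.5093 0.1474 0.015 ] [[240.0, 105.0], [292.0, 105.0], [292.0, 190.0], [240.0, 190.0]] [[0.5463, 0.1819], [0.5599, 0.1298], [0.4723, 0.1044], [0.4577, 0.1602]]
ticket_pad 0.86 [259.7, 304.5] 1294 [0.3225 0.1024 0.015 ] [[220.0, 272.0], [254.0, 247.0], [298.0, 306.0], [263.0, 331.0]] [[0.353, 0.1598], [0.3955, 0.1282], [0.3329, 0.0569], [0.2864, 0.0886]]
ticket_pad 0.83 [146.2, 233.5] 669 [0.38   0.2524 0.015 ] [[103.0, 245.0], [109.0, 219.0], [169.0, 234.0], [162.0, 260.0]] [[0.353, 0.2993], [0.3862, 0.2963], [0.3854, 0.2272], [0.3518, 0.2286]]
ticket_pad 0.74 [265.5, 76.4] 8418 [0.58   0.1635 0.015 ] [[227.0, 19.0], [305.0, 18.0], [308.0, 194.0], [230.0, 195.0]] [[0.6215, 0.2134], [0.6418, 0.1404], [0.4726, 0.0859], [0.449, 0.1698]]
date_stamp 0.65 [54.9, 40.5] 2926 [0.5598 0.3393 0.074 ] [[3.0, 36.0], [21.0, 0.0], [103.0, 41.0], [85.0, 77.0]] [[0.5524, 0.3807], [0.5831, 0.3681], [0.5694, 0.3004], [0.5374, 0.3115]]
```

View pics/w2.png

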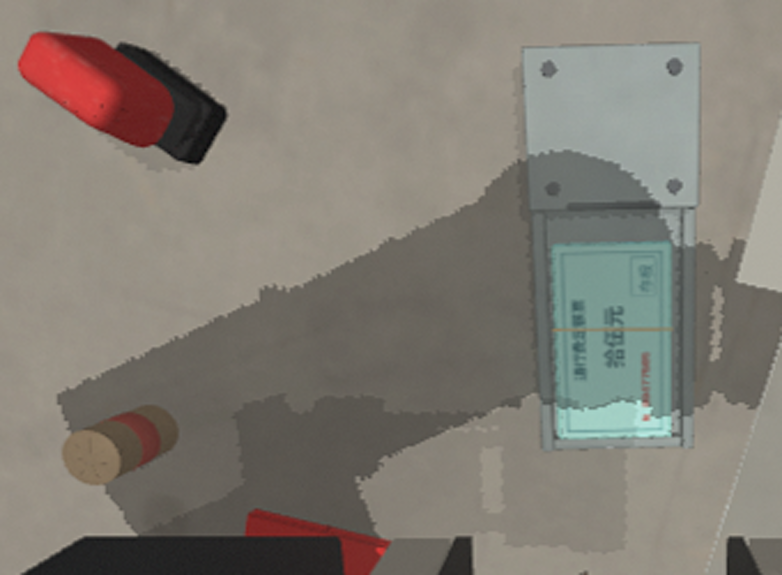

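The pad now sits against the lip: its front edge is at crop row 438 and the lip at about 440–448. Its centre, about (0.509, 0.144), matches the -39 mm expected. The stamp is at upper left, so I move above it, turned to match its yaw.

Call:
step_arm(
  deltas=[
    [10,37,0,0,0,0.15,70],
    [10,37,0,0,0,0.15,70],
    [10,37,0,0,0,0.15,70],
    [10,37,0,0,0,0.15,70],
    [10,37,0,0,0,0.15,70],
    [0,0,0,0,0,0.12,70],
    [0,0,0,0,0,0,70],
    [0,0,0,0,0,0,70],
  ],
)

```text
clock: 8.52
tcp_pos: [0.5377, 0.33, 0.2238]
eef_rot: [2.658, 1.674, -0.002]
wrist_force: [0.4, -1.0, -0.1]
width: 0.795
gripper_force: 0.0
```

Run:
```python
from h import *
st=status.get_state(); print(st['clock'],st['tcp_pos'],st['eef_rot'],st['qpos'],st['width'])
a=vision.capture('wrist')
hsv=cv2.cvtColor(a,cv2.COLOR_BGR2HSV)
cv2.imwrite('pics/w3.png',cv2.resize(a[:300,100:400],None,fx=2,fy=2,interpolation=cv2.INTER_CUBIC))
for m in vision.masks_of('wrist','date_stamp'):
    u=m['mask']; red=(u&(hsv[...,1]>150)&(hsv[...,2]>60)).astype(np.uint8)
    for nm,k,z in [('all',u.astype(np.uint8),.0),('red',red,.074),('blk',u.astype(np.uint8)-red,.04)]:
        if not k.any(): continue
        b=cv2.boxPoints(cv2.minAreaRect(cv2.findNonZero(k)))
        print(nm,round(m['conf'],2),k.sum(),b.round().tolist(),[at('wrist',q,z,st)[:2].round(4).tolist() for q in b],at('wrist',b.mean(0),z,st))
```

```text
8.525 [0.53765077 0.33000931 0.22384701] [ 2.65791185e+00  1.67436557e+00 -1.54303562e-03] [ 8.59400016e-01  2.89062541e-01 -9.46233122e-02 -4.66157969e-05
 -1.18812469e+00  1.83572318e+00] 0.7949717244514406
all 0.7 1268 [[250.0, 110.0], [277.0, 109.0], [280.0, 157.0], [252.0, 158.0]] [[0.5543, 0.3898], [0.5819, 0.3781], [0.5625, 0.3297], [0.5337, 0.3418]] [0.55829844 0.3603111  0.        ]
blk 0.7 1268 [[250.0, 110.0], [277.0, 109.0], [280.0, 157.0], [252.0, 158.0]] [[0.556, 0.3905], [0.5807, 0.3801], [0.5633, 0.3367], [0.5376, 0.3475]] [0.55957543 0.36410282 0.04      ]
```

View pics/w3.png

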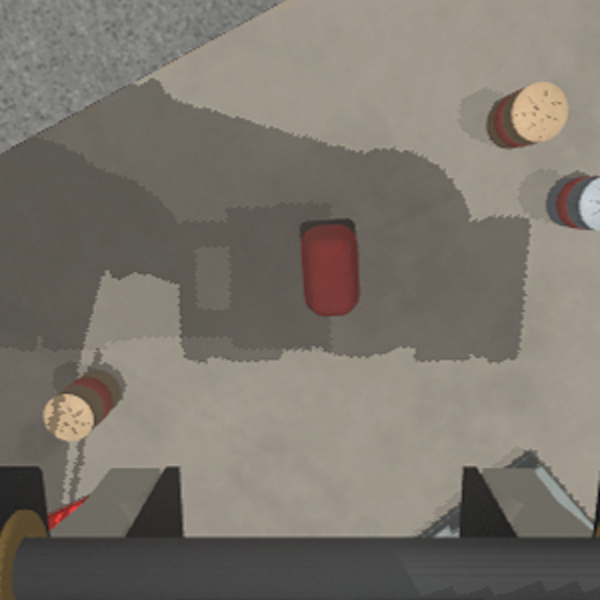

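The view shows the stamp grip at crop columns 302–360, rows 219–315, and all three rolls well clear of it. I now compute its centre.

Run:
```python
from h import *
st=dict(tcp_pos=[0.53765077,0.33000931,0.22384701],eef_rot=[2.65791185,1.67436557,-.00154])
a=np.radians(67.3);l=np.array([np.cos(a),np.sin(a)])
f0=at('wrist',(264.3,109.5),.04,st)[:2];f1=at('wrist',(264.3,109.5),.0,st)[:2];n=at('wrist',(267,157.5),.066,st)[:2]
print('far-based',f0-.023*l,f1-.023*l,'near-based',n+.021*l, at('wrist',(265.8,135),.07,st))
```

```text
far-based [0.56004739 0.36370813] [0.5598652  0.36235522] near-based [0.56080303 0.36500781] [0.56069491 0.36522288 0.07      ]
```

Call:
step_arm(
  deltas=[
    [11,17,-20,0,0,0.03,70],
    [11,17,-30,0,0,0.02,70],
    [0,0,-45,0,0,0,70],
    [0,0,-45,0,0,0,70],
    [0,0,-25,0,0,0,70],
    [0,0,-16,0,0,0,70],
    [0,0,0,0,0,0,70],
  ],
)

```text
clock: 9.5
tcp_pos: [0.5596, 0.3639, 0.0427]
eef_rot: [2.613, 1.743, -0.002]
wrist_force: [0.5, 0.6, 0.2]
width: 0.802
gripper_force: 0.0
```

Call:
step_arm(
  deltas=[
    [0,0,0,0,0,0,20],
    [0,0,0,0,0,0,20],
    [0,0,0,0,0,0,20],
    [0,0,0,0,0,0,20],
    [0,0,0,0,0,0,20],
    [0,0,0,0,0,0,20],
  ],
  newtons=25,
)

```text
clock: 10.25
tcp_pos: [0.5599, 0.3645, 0.0435]
eef_rot: [2.613, 1.744, 0.0]
wrist_force: [-0.8, 0.2, 1.1]
width: 0.296
gripper_force: 24.8
```

Call:
step_arm(
  deltas=[
    [0,0,15,0,0,0,20],
    [0,0,30,0,0,0,20],
    [0,-5,30,0,0,-0.05,20],
    [-8,-35,0,0,0,-0.15,20],
    [-9,-36,0,0,0,-0.15,20],
    [-9,-36,0,0,0,-0.15,20],
    [-9,-36,0,0,0,-0.15,20],
    [-8,-36,0,0,0,-0.15,20],
    [-8,-36,0,0,0,-0.12,20],
    [0,0,0,0,0,0,20],
    [0,0,0,0,0,0,20],
  ],
)

```text
clock: 11.62
tcp_pos: [0.5094, 0.1447, 0.1193]
eef_rot: [-3.115, -0.404, -0.002]
wrist_force: [-0.1, -0.0, -0.1]
width: 0.294
gripper_force: 24.6
```

Run:
```python
from h import *
st=status.get_state(); print(st['tcp_pos'],st['eef_rot'],st['wrist_force'])
a=vision.capture('scene'); cv2.imwrite('pics/s3.png',cv2.resize(a[120:280,200:380],None,fx=3.5,fy=3.5))
```

```text
[0.50943775 0.14472048 0.11931661] [-3.11490722e+00 -4.03662816e-01 -2.37793819e-03] [-0.11188942 -0.02387301 -0.09604124]
```

View pics/s3.png

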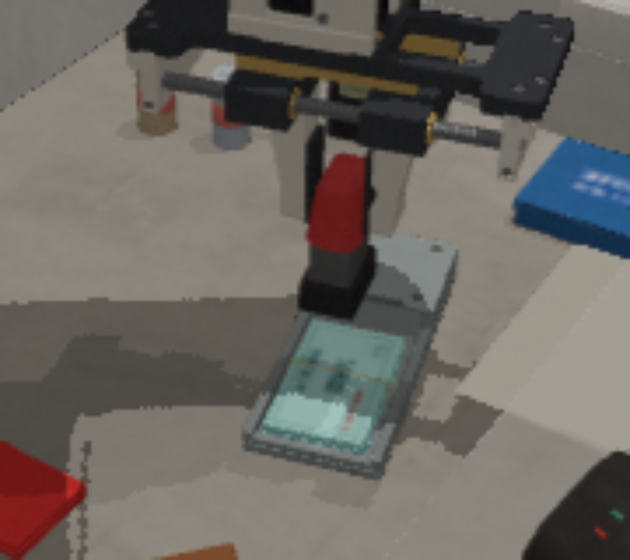

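The stamp is held upright above the pad, and the pad is still at the lip.

Call:
step_arm(
  deltas=[
    [0,0,-20,0,0,0,20],
    [0,0,-20,0,0,0,20],
    [0,0,-12,0,0,0,20],
    [0,0,-4,0,0,0,20],
    [0,0,-3,0,0,0,20],
    [0,0,-1,0,0,0,20],
    [0,0,0,0,0,0,20],
  ],
  newtons=35,
)

```text
clock: 12.55
tcp_pos: [0.5091, 0.1446, 0.0587]
eef_rot: [-3.115, -0.403, -0.001]
wrist_force: [-0.3, 0.6, -0.6]
width: 0.294
gripper_force: 34.5
```

Call:
step_arm(
  deltas=[
    [0,0,-1,0,0,0,20],
    [0,0,0,0,0,0,20],
  ],
)

```text
clock: 12.8
tcp_pos: [0.5092, 0.1447, 0.0581]
eef_rot: [-3.115, -0.403, -0.002]
wrist_force: [-1.3, -0.0, 4.6]
width: 0.293
gripper_force: 34.9
```

Call:
step_arm(
  deltas=[
    [0,0,-0.8,0,0,0,20],
    [0,0,0,0,0,0,20],
    [0,0,0,0,0,0,20],
    [0,0,0,0,0,0,20],
    [0,0,0,0,0,0,20],
  ],
)

```text
clock: 13.42
tcp_pos: [0.5094, 0.1448, 0.058]
eef_rot: [-3.115, -0.404, -0.003]
wrist_force: [-5.3, -0.4, 11.4]
width: 0.296
gripper_force: 35.5
```

Call:
step_arm(
  deltas=[
    [0,0,4,0,0,0,20],
    [0,0,16,0,0,0,20],
    [0,0,30,0,0,0,20],
    [5,30,10,0,0,0,20],
    [5,32,0,0,0,0,20],
    [5,32,-10,0,0,0,20],
    [5,31,-20,0,0,0,20],
    [0,0,-20,0,0,0,20],
    [0,0,-10,0,0,0,20],
    [0,0,-7,0,0,0,20],
    [0,0,-3,0,0,0,20],
    [0,0,0,0,0,0,20],
  ],
)

```text
clock: 14.92
tcp_pos: [0.5291, 0.2693, 0.0469]
eef_rot: [-3.115, -0.402, -0.001]
wrist_force: [0.1, -0.0, 0.1]
width: 0.295
gripper_force: 34.5
```

Run:
```python
from h import *
st=status.get_state(); print(st['tcp_pos'],st['wrist_force'])
a=vision.capture('scene'); cv2.imwrite('pics/s4.png',cv2.resize(a[120:280,180:360],None,fx=3.5,fy=3.5))
```

```text
[0.52907815 0.26932479 0.04693841] [ 0.14815288 -0.00969806  0.1361356 ]
```

View pics/s4.png

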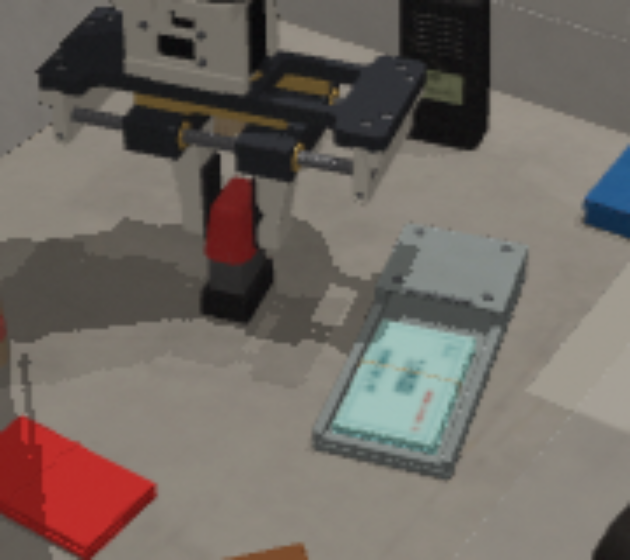

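The stamp is upright just above bare desk and the pad is still at the lip. I lower it until it makes contact, then release.

Call:
step_arm(
  deltas=[
    [0,0,-2,0,0,0,20],
    [0,0,-1.5,0,0,0,20],
    [0,0,-0.5,0,0,0,20],
    [0,0,0,0,0,0,20],
  ],
)

```text
clock: 15.48
tcp_pos: [0.5291, 0.2697, 0.0434]
eef_rot: [-3.115, -0.403, -0.001]
wrist_force: [-2.0, -0.2, 5.3]
width: 0.293
gripper_force: 35.0
```

Contact made at 5 N. I release, rise, and move back above the holder to check.

Call:
step_arm(
  deltas=[
    [0,0,0,0,0,0,40],
    [0,0,0,0,0,0,50],
    [0,0,0,0,0,0,60],
    [0,0,10,0,0,0,60],
    [0,0,30,0,0,0,60],
    [0,0,45,0,0,0,60],
    [0,0,45,0,0,0,60],
    [-10,-30,25,0,0,0,60],
    [-15,-40,25,0,0,0,60],
    [-15,-50,0,0,0,0,60],
    [0,0,0,0,0,0,60],
    [0,0,0,0,0,0,60],
  ],
)

```text
clock: 16.98
tcp_pos: [0.4891, 0.1495, 0.2234]
eef_rot: [-3.115, -0.402, -0.002]
wrist_force: [0.7, 0.0, 0.5]
width: 0.684
gripper_force: 0.0
```

Run:
```python
from h import *
st=status.get_state(); print(st['clock'],st['tcp_pos'],st['wrist_force'])
a=vision.capture('wrist'); cv2.imwrite('pics/w5.png',cv2.resize(a[:230,80:340],None,fx=2.6,fy=2.6,interpolation=cv2.INTER_CUBIC))
for m in vision.masks_of('wrist','ticket_pad')[:2]:
    b=cv2.boxPoints(cv2.minAreaRect(cv2.findNonZero(m['mask'].astype(np.uint8))))
    print(m['conf'],np.mean([at('wrist',q,.015,st) for q in b],0))
```

```text
16.975 [0.48913117 0.14949177 0.22339485] [0.74434026 0.0350041  0.49153596]
0.85 [0.38011275 0.26762596 0.015     ]
0.75 [0.34234393 0.10898354 0.015     ]
```

View pics/w5.png

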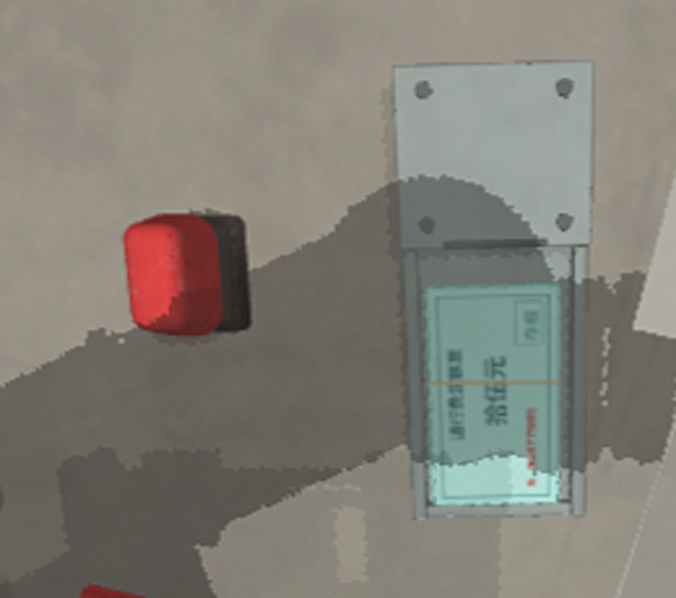

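The stamp stands upright at (190,275). The pad's front edge (row 505) meets the lip (505–517), so I hand the job in.

```bash
python3 -c "
from cell import env
print(env.close_job())"
```

```text
the job is handed in; nothing more can be done
None
```

The job is handed in (no verdict came back): the pad rests against the lip, the stamp was pressed on its middle at about 11 N and now stands upright on the bare desk left of the holder, and the arm kept well clear of the coin rolls.

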